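# Slide the bread shelf board home and push its catch across

## Robot

A 7-joint arm with a two-finger parallel gripper is mounted at the origin on the work surface. World frame = base frame: x ahead of the robot, y to its left, z up, the work surface at z = 0. Lengths are in m, angles in rad, forces in N, time in s.
With the tool pointing down it reaches from about 0.425 to 0.875 m from the base axis. Payload 9.9 kg.
Tool frame: the origin (TCP) lies at the very end of the fingers, on their centre line; the grasp point (between the pads) lies 19 mm behind it; z points along the fingers, y is the line along which they close (so a half turn about z gives the same grasp; the last joint's range is limited). The gripper opens to 85 mm and grips with 20 to 120 N. Pads are 22 mm wide; open, the fingers measure 114 mm over their backs; the gripper's body (76 mm by 85 mm) begins 54 mm behind the grasp point. The pads swing forward as they close: fully open they stand 13 mm farther back than shut.
Start: joints at [-1.406, 0.576, 0.025, 1.437, -0.015, 1.129, -0.057], TCP at [0.166, 0.654, 0.231] pointing down, gripper open.
Joint ranges: [-2.76, 2.76], [-0.34, 2.15], [-1.52, 1.57], [0.19, 2.46], [-1.09, 4.23], [0.17, 1.99], [-2.82, 2.82]. Speed limits (rad/s): [2.22, 2.22, 3.01, 3.01, 3.14, 3.14, 3.14].

## Interface

Orientations are given as [roll, pitch, yaw] about the fixed x, y, z axes, in that order (R = Rz(yaw) Ry(pitch) Rx(roll)).
In Python, from rig import arm gives the robot as it stands.
- The arm moves only by the tool jog_arm, never from a script. Its argument "increments" is text: rows parted by semicolons, each of 5 numbers parted by spaces: the finger opening in mm, from 0 to 85.4, then the shift along the tool's x, y, z in mm, then the turn about the tool's z in degrees. In form: fingers tx ty tz roll; .... A call has 1 to 5 rows; each row is the pose to reach, as a shift and turn from the pose commanded when the call began, along the tool's axes at that moment; what a row does not reach only later rows make up. A row lasts 1/12 s, in which the tool goes at most 41.7 mm and 7.16 degrees, less where a joint would pass 70% of its speed; a pose out of reach is approached as far as the arm can. A call with a gripper value outside its range is refused whole. The fingers move at their own pace and stop on an object; "grip_force" is the grip in N (left out, the last holds). Time passes only in rows, so rows that repeat a pose let the fingers close. It gives the time, the measured TCP pose, the force, the opening and the grip force at its end, in the units of the state.
- arm.get_obs(): the state, without advancing time (a new reading comes with each control period).
- arm.read_camera(name): name is "scene" or "top" or "wrist"; returns (picture, depth): 384x512x3 uint8, red, green, blue; 384x512 float32, m along the optical axis (not along the pixel's ray), 0 where there is no reading.
- arm.camera_info(name): a dict with "intrinsics" (3x3 intrinsics, pixels), "D" ([k1, k2, p1, p2, k3] as OpenCV has them; the pictures are not rectified), "extrinsics" (4x4, takes a point from camera to world coordinates); the wrist camera has in their place "mount" (4x4, takes a point from camera to tool coordinates, whose origin is the TCP and whose axes are the flange's). Camera axes: x right, y down, z forward; pixel columns grow to the right and rows downward; lengths in m; the calibration is good to about 2 mm. A picture is of the moment at which its call begins: read the wrist's pose just before it. camera_info takes no time and is no camera call.
- arm.hand_in(): hands the job in; it is judged then, once.
The state is a dict: "time_s": time; "joint_positions": joint angles; "joint_velocities": joint speeds; "joint_efforts": joint torques, N m; "tool_pos": TCP position; "ee_rot": TCP orientation; "wrist_force": force on the tool from outside, world axes, zero at the start; "torque": the same for the moment, N m; "opening": opening from 0.0 (shut) to 1.0 (fully open); "grasp_force": force on a finger pad.
Only numpy, scipy, OpenCV 4.12 (cv2) and the standard library are available. Lean on these libraries where they do the work, as an engineer would, in place of code of your own. Each camera call takes 0.05 s, during which the arm holds its last target. There are 200 camera calls.

## Task

With a fingertip, push the dark shelf board along its rails on the counter rack until you feel it drop into the locating notches and lie down flat on the rails. Then push the small steel catch all the way across behind the board so that it cannot slide back. Slide the board without lifting it off the rails, and leave the other things on the counter where they are.

Things in the scene. Friction and masses are not known exactly. Their poses are not given: they have to be found in the camera images.
- rack: fixed counter rack, 415 mm long (its x -215 to +200): two aluminium rails, tops 60 mm above the table, 40 to 73 mm each side of the centre line, with dark steel side guides outside (to y 76.5, 82 mm tall). Origin on the table midway between the rails; x points along the rails the way the board must go, z up. Between the rails it is open from above to the table, but for 12 mm high end bars
- home (a point): point on the rack's centre line, 60 mm up (level with the rail tops), where the board's origin lies once home, give or take 4 mm along the rails; its axes are the rack's. Notches 22 mm long, 12 mm deep: in the outer halves of both rails 80 mm ahead of this point (+x), in the inner halves 80 mm behind. Their far walls stop the board; beyond them the rails go on without an end stop
- board: dark wooden shelf board, loose, 0.35-0.65 kg, 200 mm along the rails x 140 wide x 14 thick, 2.5 mm play each side; origin at the centre of its underside, axes as the rack's. Four lugs 8 mm tall beneath it ride on the rails: underside at 68 mm until home, then it drops flat to 60 mm. Starts 60 to 130 mm short of home; slides with a few newtons. Push the middle of its back (-x) edge
- catch_knob (a point): middle of the catch's upright round steel knob, 18 mm across, from 71 to 105 mm above the table (this point 89 mm). It stands at rack x -78, y +130 mm when drawn back, on a flat bar (18 mm wide, top at 72 mm) that reaches 50 mm from it towards the rails and 10 mm outwards, carried by a fixed 60 mm high bracket at rack x -103 to -53, y 76 to 148 mm
- catch (a joint): travel of the catch in m: 0 drawn back, 0.045 fully across, its bar then lying over the rail behind the seated board's back edge. Pushing the knob in the rack's -y direction increases it; takes about 2 N, stays where it is left. The board is in its way until home
- jam_jar: bystander: a glass jam jar, 60 mm across, 85 mm tall, standing beside the rack on the catch's side; origin at the centre of its underside
- mug: bystander: a white mug, 76 mm across, 85 mm tall, standing beside the rack on the catch's side, towards the rack's start end; origin at the centre of its underside
- tongs: bystander: steel bread tongs, about 210 x 50 mm, 18 mm high, lying on the table; origin at the centre of the underside
- roll: bystander: a round bread roll, 72 mm across, 30 mm tall; origin at the centre of its underside
- card_stand: bystander: a blank price card 90 mm wide in a wooden foot, 68 mm tall; origin at the centre of its underside
- syrup_bottle: bystander: a bottle, 60 mm across, 150 mm tall; origin at the centre of its underside
Not all that is in view belongs to the job. What is meant by the board is not blue or purple, and is the larger of those in its own colour.

How it is judged:
On the way, in this order (a step that is already met when the one before it is completed fails the run):
1. the board has dropped into the notches and lies flat on the rails (x of board in the frame of rack between 0.033 and 0.047 m and z of board in the frame of rack below 0.0625 m and angle between board's own z axis and vertical below 0.02 rad and y of board in the frame of rack between -0.008 and 0.008 m), for 0.2 s.
2. the catch is pushed across behind the seated board (all of step 1 and value of joint catch above 0.038 m), for 0.2 s.
At the end, for the whole second after the job is handed in: the board lies flat (within 0.02 rad, underside within 2.5 mm of the rail tops), its lugs in the notches (origin at rack x = 33 to 47 mm), at rest, with the catch at least 38 mm of its 45 mm across behind it (all of step 2 and linear speed of board below 0.01 m/s); the robot touches nothing.
It fails at once if the board is lifted off the rails (over 17 mm above its sliding height) or tipped by more than 0.17 rad (height (world z) of board above 0.085 m or angle between board's own z axis and vertical above 0.17 rad).
It fails at once if another thing on the counter is moved more than 30 mm or knocked over (distance of any of jam_jar, mug, tongs, roll, card_stand, syrup_bottle from where it was at the start of the episode above 0.03 m or angle between any of jam_jar, mug, tongs, roll, card_stand, syrup_bottle's own z axis and vertical above 0.5 rad).
It also fails if it takes over 43 s, if anything falls off the work surface, if the arm or the gripper's body presses on something with over 40 N, if the wrist force passes 120 N, or if a joint passes its speed limit or range.

## Working session

There is one attempt and no reset: what is moved stays moved. The work goes in short steps, Python scripts to look and compute and a tool call to move; the robot and the scene stay as the last step left them, time stands still between calls to the robot, and variables do not carry over. Pictures are saved under pics/ and viewed, at most 10 in all, crops included, and the job is handed in when it is done.

Besides the shell and the picture viewer there is one more tool, called after "Emit:" by a JSON object that holds its "method" and its "body". jog_arm: Moves the arm, as the interface text tells. Its arguments: {"type":"object","properties":{"increments":{"type":"string"},"grip_force":{"type":"number"}},"required":["increments"]}

```bash
mkdir -p pics; python3 - <<'E'
from rig import arm
import cv2,numpy as np
o=arm.get_obs();print(o['time_s'],o['tool_pos'],o['ee_rot'],o['opening'])
for n in('top','scene'):
    p,d=arm.read_camera(n);cv2.imwrite(f'pics/{n}1.png',p[:,:,::-1]);np.savez(f'{n}1.npz',p=p,d=d)
    i=arm.camera_info(n);print(n,i)
E
```

```text
0.0 [0.1660802  0.65376891 0.23045331] [-3.13992671e+00  5.92476927e-05  2.89280521e+00] 1.004142284281879
top {'intrinsics': array([[348.59212057,   0.        , 256.44678874],
       [  0.        , 348.59212057, 193.60417435],
       [  0.        ,   0.        ,   1.        ]]), 'D': array([-0.10144185,  0.        ,  0.        ,  0.        ,  0.        ]), 'extrinsics': array([[ 0.02737671, -0.99037131,  0.13570256,  0.34862545],
       [-0.99954878, -0.02544272,  0.01596592, -0.00308321],
       [-0.01235955, -0.13607842, -0.99062097,  1.22911679],
       [ 0.        ,  0.        ,  0.        ,  1.        ]])}
scene {'intrinsics': array([[371.43435865,   0.        , 258.90152329],
       [  0.        , 371.43435865, 191.31405198],
       [  0.        ,   0.        ,   1.        ]]), 'D': array([-0.06129642,  0.        ,  0.        ,  0.        ,  0.        ]), 'extrinsics': array([[-0.17075694,  0.52769576, -0.83209329,  1.58826564],
       [ 0.98531173,  0.09000289, -0.14512156,  0.21839414],
       [-0.00168923, -0.8446518 , -0.53531344,  0.79060154],
       [ 0.        ,  0.        ,  0.        ,  1.        ]])}
```

View pics/top1.png

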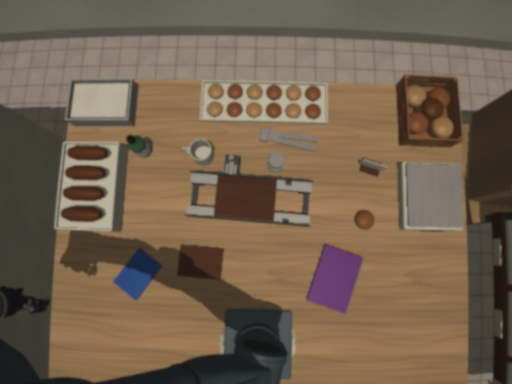

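View pics/scene1.png

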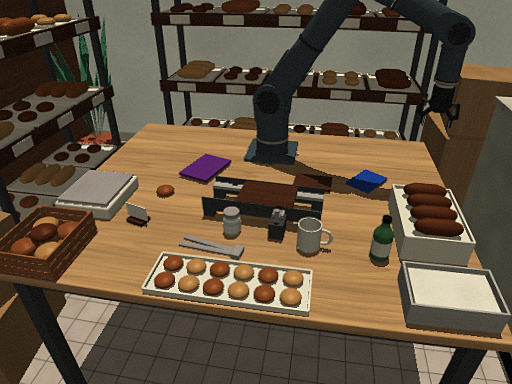

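The top picture shows the rack at cols 187–311, rows 172–225, with the dark board at cols 215–275. The catch is at (232,165), the jar at (276,161) and the mug at (201,151). So rack +x points right in the image (about world −y) and rack +y points up (about world +x).

```bash
cat > h.py <<'E'
import cv2,numpy as np
from rig import arm
def cloud(n,p,d,T=None):
    i=arm.camera_info(n);K,D=np.array(i['intrinsics']),np.array(i['D'])
    T=np.array(i['extrinsics']) if T is None else T
    v,u=np.mgrid[:d.shape[0],:d.shape[1]]
    q=cv2.undistortPoints(np.stack([u.ravel(),v.ravel()],1).astype(float)[:,None],K,D)[:,0]
    z=d.ravel();P=np.c_[q*z[:,None],z]@T[:3,:3].T+T[:3,3]
    return P.reshape(*d.shape,3)
E
python3 - <<'E'
from h import *
f=np.load('top1.npz');p,d=f['p'],f['d'];P=cloud('top',p,d)
R=(slice(140,235),slice(175,325))
Q=P[R].reshape(-1,3);C=p[R].reshape(-1,3).astype(int)
print('table z',np.median(P[235:245,200:300,2]))
def rect(m,s):
    r=cv2.minAreaRect((Q[m,:2]*1000).astype(np.float32));print(s,m.sum(),r,np.median(Q[m,2]));
brown=(C[:,0]-C[:,2]>25)
rows=np.repeat(np.arange(140,235),150)
rect((Q[:,2]>.045)&(Q[:,2]<.1)&(rows>170),'rack')
rect((Q[:,2]>.072)&(Q[:,2]<.095)&brown&(rows>170),'board')
rect((Q[:,2]>.05)&(Q[:,2]<.12)&(rows<172)&(np.tile(np.arange(175,325),95)>222)&(np.tile(np.arange(175,325),95)<242),'catch')
k=(Q[:,2]>.09)&(rows<180)&(np.tile(np.arange(175,325),95)>222)&(np.tile(np.arange(175,325),95)<242)
print('knob',k.sum(),Q[k].mean(0) if k.any() else 0)
c=np.tile(np.arange(175,325),95)
for s,a,b in(('mug',180,216),('jar',264,288)):
    m=(Q[:,2]>.05)&(rows<172)&(c>a)&(c<b);rect(m,s)
cv2.imwrite('pics/c1.png',cv2.resize(p[135:235,175:325,::-1],None,fx=5,fy=5,interpolation=cv2.INTER_CUBIC))
E
```

```text
table z -0.0004911404804062158
rack 4283 ((499.3243408203125, 40.54649353027344), (416.79241943359375, 167.4097900390625), 86.78707122802734) 0.08014781176676311
board 2458 ((492.79290771484375, 40.39454650878906), (411.9070739746094, 154.1819305419922), 86.5900650024414) 0.08170878532860604
catch 257 ((612.5254516601562, 104.21341705322266), (50.6297607421875, 65.34014129638672), 86.91835021972656) 0.0652027202534613
knob 26 [0.61192182 0.0990695  0.14668292]
mug 230 ((505.51324462890625, 143.40562438964844), (417.35009765625, 100.54803466796875), 29.491243362426758) 0.07567211407505392
jar 246 ((498.2821044921875, -40.58302688598633), (56.5245475769043, 303.3452453613281), 86.48818969726562) 0.08355313961906008
```

View pics/c1.png

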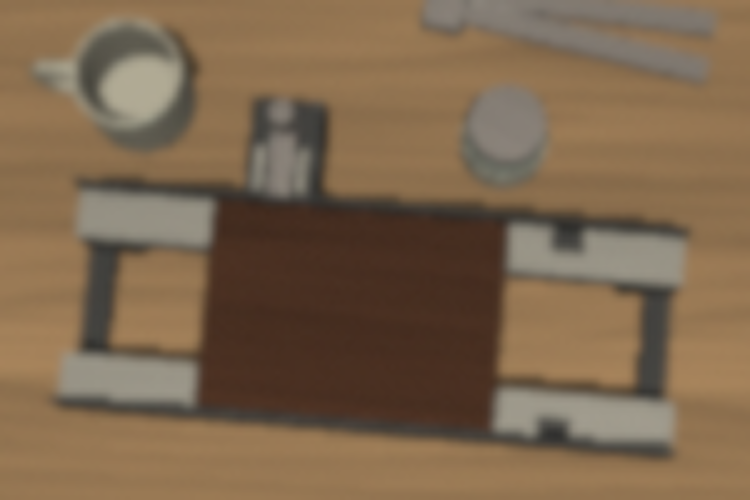

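The crop shows the board's back edge from (215,198) to (198,405), the front notches at about (568,237) and (553,430), and the knob top at (280,110). Next I compute positions at the known heights.

```bash
cat >> h.py <<'E'
def onplane(n,uv,z,T=None):
    i=arm.camera_info(n);T=np.array(i['extrinsics']) if T is None else T
    q=cv2.undistortPoints(np.array(uv,float).reshape(-1,1,2),np.array(i['intrinsics']),np.array(i['D']))[:,0]
    r=np.c_[q,np.ones(len(q))]@T[:3,:3].T
    return T[:3,3]+r*((z-T[2,3])/r[:,2])[:,None]
E
python3 - <<'E'
from h import *
np.set_printoptions(precision=4,suppress=True)
f=lambda c,z:onplane('top',np.array(c)/5+[175-.4,135-.4],z)[:,:2]
g=f([(78,178),(690,230),(55,405),(672,456)],.082)
print('guide',g,'mean',g.mean(0))
dx=(g[1]-g[0]+g[3]-g[2])/2;a=np.arctan2(dx[1],dx[0]);print('len',np.linalg.norm(dx),'w',np.linalg.norm(g[0]-g[2]),'yaw',np.degrees(a))
R=np.array([[np.cos(a),-np.sin(a)],[np.sin(a),np.cos(a)]])
o=g.mean(0)-R@[-.0075,0];print('origin',o)
L=lambda c,z:print((f(c,z)-o)@R)
print('board');L([(215,198),(506,218),(198,405),(492,432)],.082)
print('notch 120,+-64');L([(568,237),(553,430)],.06)
print('knob -78,130');L([(280,110)],.105)
print('mug top, jar top');L([(130,73),(507,123)],.085)
for p in((-.14,0),(-.06,0),(-.078,.13),(-.078,.085)):print(p,o+R@p)
from scipy.spatial.transform import Rotation as S
ob=arm.get_obs();print(S.from_euler('xyz',ob['ee_rot']).as_matrix())
E
```

```text
guide [[ 0.5797  0.2411]
 [ 0.5544 -0.171 ]
 [ 0.4261  0.2483]
 [ 0.4035 -0.1601]] mean [0.4909 0.0396]
len 0.41095437020314496 w 0.15377912909329974 yaw -93.34167924432298
origin [0.4905 0.0321]
board
[[-0.1198  0.0708]
 [ 0.0758  0.0734]
 [-0.1171 -0.0686]
 [ 0.0778 -0.0698]]
notch 120,+-64
[[ 0.1194  0.0679]
 [ 0.1191 -0.0637]]
knob -78,130
[[-0.0796  0.1292]]
mug top, jar top
[[-0.1861  0.1515]
 [ 0.0714  0.1376]]
(-0.14, 0) [0.4987 0.1719]
(-0.06, 0) [0.494 0.092]
(-0.078, 0.13) [0.6248 0.1024]
(-0.078, 0.085) [0.5799 0.105 ]
[[-0.9692  0.2462 -0.0003]
 [ 0.2462  0.9692 -0.0015]
 [-0.0001 -0.0015 -1.    ]]
```

Everything agrees with the given sizes. The board's origin is at rack x ≈ −21 mm, so it needs to go about +61 mm. I'm moving to above and behind the back edge with the fingers shut.

Emit:
{"method": "jog_arm", "body": {"increments": "0 -30 -26 0 -2; 0 -60 -52 0 -4; 0 -90 -77 0 -6; 0 -120 -103 0 -8; 0 -150 -128 0 -11"}}

```text
time_s: 0.52
tool_pos: [0.2807, 0.4913, 0.2309]
ee_rot: [-3.141, -0.0, 3.087]
wrist_force: [0.6, -0.5, -0.1]
opening: 0.301
grasp_force: 0.0
```

```bash
cat >> h.py <<'E'
O=np.array([.4905,.0321]);A=np.radians(-93.3);RR=np.array([[np.cos(A),-np.sin(A)],[np.sin(A),np.cos(A)]])
def st(tgt=None):
    from scipy.spatial.transform import Rotation as S
    b=arm.get_obs();M=S.from_euler('xyz',b['ee_rot']).as_matrix();t=np.array(b['tool_pos'])
    f=np.array(b['wrist_force']);f[:2]=f[:2]@RR
    print('t',b['time_s'],'rack mm',np.round(1000*np.r_[(t[:2]-O)@RR,t[2]],1),'F rack',np.round(f,1),'toolx in rack deg',np.degrees(np.arctan2(*(M[:2,0]@RR)[::-1])))
    if tgt is not None:
        w=np.r_[O+RR@tgt[:2],tgt[2]];print('need tool mm',np.round(1000*M.T@(w-t),1))
E
python3 -c "
from h import *;st([-.15,0,.23])"
```

```text
t 0.5167 rack mm [-446.3 -235.9  230.9] F rack [ 0.5  0.6 -0.1] toolx in rack deg -89.85402720909258
need tool mm [-235.2 -296.9    1.2]
```

Emit:
{"method": "jog_arm", "body": {"increments": "0 -25 -32 0 0; 0 -50 -64 0 0; 0 -75 -95 0 0; 0 -100 -127 0 0; 0 -125 -158 0 0"}}

```text
time_s: 0.93
tool_pos: [0.3965, 0.3264, 0.2312]
ee_rot: [-3.141, -0.0, 3.085]
wrist_force: [0.8, -0.0, 1.0]
opening: -0.0
grasp_force: 0.0
```

Emit:
{"method": "jog_arm", "body": {"increments": "0 -25 -32 0 0; 0 -50 -64 0 0; 0 -75 -95 0 0; 0 -100 -127 0 0; 0 -110 -139 20 0"}}

```text
time_s: 1.35
tool_pos: [0.5024, 0.178, 0.2139]
ee_rot: [3.141, 0.006, 3.078]
wrist_force: [1.5, 0.1, 0.0]
opening: 0.005
grasp_force: 0.0
```

```bash
python3 - <<'E'
from h import *
st([-.15,0,.062])
p,d=arm.read_camera('wrist');cv2.imwrite('pics/w1.png',p[:,:,::-1])
E
```

```text
t 1.35 rack mm [-146.3    3.5  213.9] F rack [-0.2  1.5  0. ] toolx in rack deg -90.31781858209976
need tool mm [  4.5   3.6 151.9]
```

View pics/w1.png

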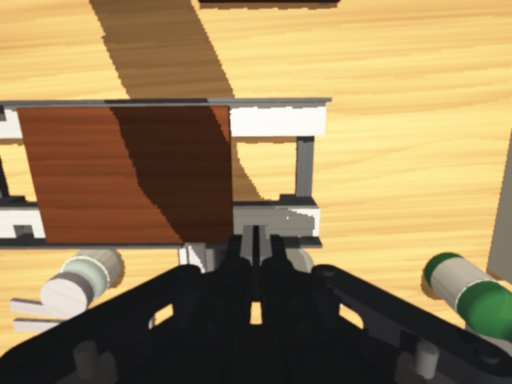

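The wrist view shows the fingertips (about col 255) clear behind the board's back edge (col 232), above the gap between the rails. I'm going down.

Emit:
{"method": "jog_arm", "body": {"increments": "0 4 4 35 0; 0 4 4 75 0; 0 4 4 115 0; 0 4 4 150 0; 0 4 4 150 0"}}

```text
time_s: 1.82
tool_pos: [0.4901, 0.1863, 0.0555]
ee_rot: [-3.137, -0.009, 3.085]
wrist_force: [-2.2, -0.5, 0.1]
opening: -0.0
grasp_force: 0.0
```

```bash
python3 -c "
from h import *;st([-.06,0,.062])"
```

```text
t 1.8167 rack mm [-153.9   -9.3   55.5] F rack [ 0.7 -2.1  0.1] toolx in rack deg -89.91802765367248
need tool mm [ -9.1 -94.   -6.1]
```

Emit:
{"method": "jog_arm", "body": {"increments": "0 -3 -2 -2 0; 0 -5 -5 -3 0; 0 -5 -10 -3 0; 0 -5 -15 -3 0; 0 -5 -20 -3 0"}}

```text
time_s: 2.23
tool_pos: [0.4988, 0.1669, 0.066]
ee_rot: [3.14, 0.003, 3.084]
wrist_force: [0.2, 6.2, 0.9]
opening: -0.004
grasp_force: 4.6
```

```bash
python3 -c "
from h import *;st([-.06,0,.062])"
```

```text
t 2.2333 rack mm [-135.     0.5   66. ] F rack [-6.2 -0.2  0.9] toolx in rack deg -89.98208514622134
need tool mm [  0.5 -75.    3.9]
```

Contact is at TCP x ≈ −135 mm, as predicted. I'm pushing on gently.

Emit:
{"method": "jog_arm", "body": {"increments": "0 0 -5 2 0; 0 0 -10 3 0; 0 0 -15 3 0; 0 0 -20 3 0; 0 0 -25 3 0"}}

```text
time_s: 2.65
tool_pos: [0.4974, 0.1435, 0.0623]
ee_rot: [3.139, 0.002, 3.086]
wrist_force: [0.3, 5.8, 3.5]
opening: 0.0
grasp_force: 2.9
```

Emit:
{"method": "jog_arm", "body": {"increments": "0 0 -5 0 0; 0 0 -10 0 0; 0 0 -14 0 0; 0 0 -18 0 0; 0 0 -22 0 0"}}

```text
time_s: 3.07
tool_pos: [0.4962, 0.1215, 0.0623]
ee_rot: [3.139, 0.003, 3.086]
wrist_force: [0.6, 6.0, 4.8]
opening: -0.001
grasp_force: 2.9
```

```bash
python3 -c "
from h import *;st([-.074,0,.062])"
```

```text
t 3.0667 rack mm [-89.6   0.5  62.3] F rack [-6.   0.2  4.8] toolx in rack deg -89.90042362130005
need tool mm [  0.6 -15.6   0.2]
```

Emit:
{"method": "jog_arm", "body": {"increments": "0 0 -3 0 0; 0 0 -5 0 0; 0 0 -7 0 0; 0 0 -9 0 0; 0 0 -11 0 0"}}

```text
time_s: 3.48
tool_pos: [0.495, 0.1099, 0.062]
ee_rot: [3.14, 0.001, 3.085]
wrist_force: [0.0, -0.0, 0.0]
opening: 0.003
grasp_force: 0.0
```

Emit:
{"method": "jog_arm", "body": {"increments": "0 0 -1 0 0; 0 0 -2 0 0; 0 0 -3 0 0; 0 0 -4 0 0; 0 0 -4 0 0"}}

```text
time_s: 3.9
tool_pos: [0.4949, 0.1061, 0.0618]
ee_rot: [3.14, 0.001, 3.085]
wrist_force: [-0.4, 4.8, 3.8]
opening: -0.0
grasp_force: 2.5
```

```bash
python3 -c "
from h import *;st([-.074,0,.062])"
```

```text
t 3.9 rack mm [-74.1   0.2  61.8] F rack [-4.7 -0.6  3.8] toolx in rack deg -89.92868854221803
need tool mm [ 0.2 -0.1 -0.2]
```

The force vanished for a moment and then came back, which may be the drop. I'll check the board's height.

```bash
cat > b.py <<'E'
from h import *
np.set_printoptions(precision=4,suppress=True)
st()
p,d=arm.read_camera('top');P=cloud('top',p,d)
X=(P[...,:2]-O)@RR;C=p.astype(int);Z=P[...,2]
m=(abs(X[...,1])<.06)&(X[...,0]>-.13)&(X[...,0]<.16)&(Z>.06)&(Z<.095)&(C[...,0]-C[...,2]>12)
x=X[m];z=Z[m];c=np.linalg.lstsq(np.c_[x-x.mean(0),np.ones(len(x))],z,rcond=None)[0]
print('board n',len(x),'x range',np.percentile(x[:,0],[.5,99.5]),'plane slope x,y',c[:2],'z',c[2])
k=(abs(X[...,0]+.078)<.02)&(X[...,1]>.06)&(X[...,1]<.15)&(Z>.085)&(Z<.12)
print('knob',k.sum(),X[k].mean(0) if k.any() else '')
import sys;cv2.imwrite(sys.argv[1],cv2.resize(p[135:235,175:325,::-1],None,fx=5,fy=5,interpolation=cv2.INTER_CUBIC))
E
python3 b.py pics/c2.png
```

```text
t 3.9 rack mm [-74.1   0.2  61.8] F rack [-4.7 -0.6  3.8] toolx in rack deg -89.92868854221803
board n 1804 x range [-0.0379  0.1533] plane slope x,y [-0.008   0.0019] z 0.07352228300799937
knob 2 [-0.0737  0.1337]
```

View pics/c2.png

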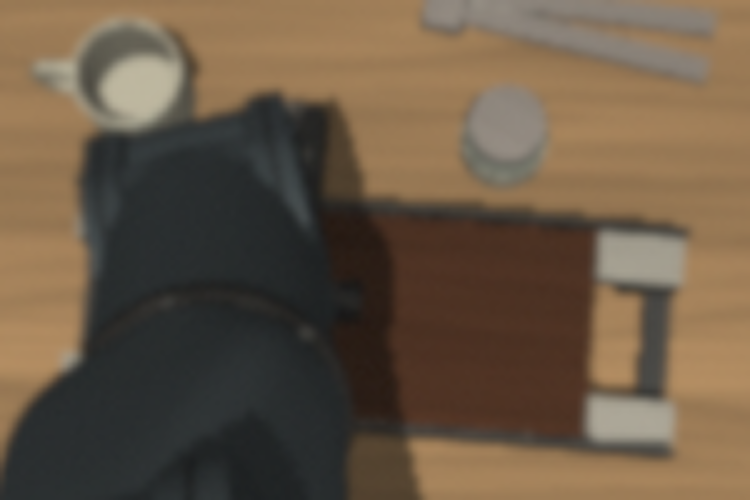

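The board's top is now at 73.5 mm and nearly level (expected 74 mm seated), with the front edge around crop col 594, so it has dropped. I'm backing off, rising, and going round to the knob's outer side.

Emit:
{"method": "jog_arm", "body": {"increments": "0 0 6 0 0; 0 0 20 0 0; 0 0 24 -20 0; 0 0 24 -55 0; 0 0 24 -90 0"}}

```text
time_s: 4.37
tool_pos: [0.4944, 0.1291, 0.1513]
ee_rot: [-3.14, -0.004, 3.085]
wrist_force: [0.4, -0.1, -0.1]
opening: 0.003
grasp_force: 0.0
```

Emit:
{"method": "jog_arm", "body": {"increments": "0 -35 0 -10 0; 0 -70 0 -10 0; 0 -110 -8 -10 0; 0 -145 -16 -10 0; 0 -172 -22 -10 0"}}

```text
time_s: 4.78
tool_pos: [0.6683, 0.0959, 0.161]
ee_rot: [-3.14, 0.0, 3.084]
wrist_force: [-0.1, 0.9, -0.9]
opening: 0.004
grasp_force: 0.0
```

```bash
python3 b.py pics/c3.png; python3 -c "
from h import *;st([-.078,.172,.084])"
```

```text
t 4.7833 rack mm [-73.9 173.8 161. ] F rack [-0.9 -0.1 -0.9] toolx in rack deg -90.02672002433309
board n 1575 x range [-0.0083  0.1541] plane slope x,y [-0.0123  0.0003] z 0.07338189035518047
knob 0 
t 4.8333 rack mm [-71.7 177.9 160.5] F rack [2.2 3.7 1.3] toolx in rack deg -90.17705626394934
need tool mm [ 6.1  6.5 76.5]
```

View pics/c3.png

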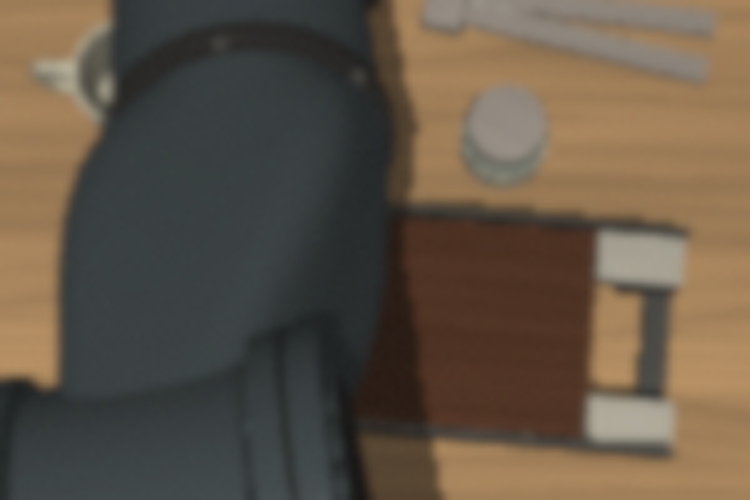

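The arm hides the board's back half, so I'll let the arm settle and check flatness with the wrist camera's depth.

Emit:
{"method": "jog_arm", "body": {"increments": "0 0 4 0 0; 0 0 4 0 0; 0 0 4 0 0; 0 0 4 0 0"}}

```text
time_s: 5.17
tool_pos: [0.6654, 0.1023, 0.1613]
ee_rot: [-3.142, -0.001, 3.086]
wrist_force: [0.3, -0.8, 0.3]
opening: -0.001
grasp_force: 0.0
```

```bash
cat > w.py <<'E'
from h import *
import sys
from scipy.spatial.transform import Rotation as S
np.set_printoptions(precision=4,suppress=True)
st([-.078,.172,.084]);b=arm.get_obs()
T=np.eye(4);T[:3,:3]=S.from_euler('xyz',b['ee_rot']).as_matrix();T[:3,3]=b['tool_pos']
p,d=arm.read_camera('wrist');T=T@np.array(arm.camera_info('wrist')['mount']);P=cloud('wrist',p,d,T)
X=(P[...,:2]-O)@RR;Z=P[...,2];C=p.astype(int)
m=(abs(X[...,1])<.055)&(X[...,0]>-.04)&(X[...,0]<.12)&(Z>.055)&(Z<.1)
x=X[m];z=Z[m];c=np.linalg.lstsq(np.c_[x-x.mean(0),np.ones(len(x))],z,rcond=None)[0];print('board',len(x),x.mean(0),'slopes',c[:2],'z',c[2])
m=(abs(X[...,1])<.035)&(Z>.06)&(Z<.09)&(abs(X[...,0])<.17)
print('mid x range',np.percentile(X[m][:,0],[.5,99.5]))
m=(abs(X[...,1])>.042)&(abs(X[...,1])<.07)&(X[...,0]>-.19)&(X[...,0]<-.12)&(Z>.04)&(Z<.08);print('rail z',m.sum(),np.median(Z[m]))
k=(abs(X[...,0]+.078)<.02)&(X[...,1]>.06)&(X[...,1]<.15)&(Z>.09)&(Z<.115);print('knob',k.sum(),X[k].mean(0) if k.any() else '')
cv2.imwrite(sys.argv[1],p[:,:,::-1])
E
python3 w.py pics/w2.png
```

```text
t 5.1667 rack mm [-80.1 170.6 161.3] F rack [0.8 0.3 0.3] toolx in rack deg -89.8964867199636
need tool mm [-1.5 -2.1 77.3]
board 9153 [0.0336 0.04  ] slopes [-0.001   0.0034] z 0.07445512656697009
mid x range [-0.0604  0.1042]
rail z 3434 0.06059408714758058
knob 529 [-0.0793  0.1275]
```

View pics/w2.png

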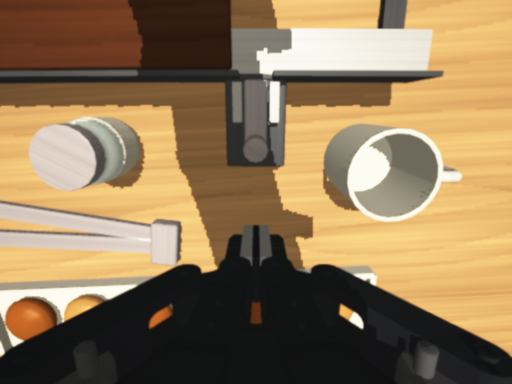

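The board is flat: slopes are about 0.001–0.003, its top is 13.9 mm above the rails, and its back edge is at −60 mm, so its origin is at +40 mm. The knob at (255,150) lines up with the fingertips. I'm going down to push it.

Emit:
{"method": "jog_arm", "body": {"increments": "0 0 0 30 0; 0 0 0 55 0; 0 0 0 74 0; 0 0 0 77 0; 0 0 0 77 0"}}

```text
time_s: 5.63
tool_pos: [0.6654, 0.1018, 0.0835]
ee_rot: [-3.141, -0.002, 3.085]
wrist_force: [0.6, -0.4, 0.4]
opening: 0.002
grasp_force: 0.0
```

Emit:
{"method": "jog_arm", "body": {"increments": "0 4 0 0 0; 0 8 0 0 0; 0 12 0 0 0; 0 17 0 0 0; 0 22 0 0 0"}}

```text
time_s: 6.05
tool_pos: [0.6442, 0.103, 0.0851]
ee_rot: [3.141, 0.001, 3.085]
wrist_force: [-0.2, 0.4, -0.2]
opening: 0.001
grasp_force: 0.0
```

```bash
python3 -c "
from h import *;st([-.078,.105,.084])"
```

```text
t 6.05 rack mm [-79.6 149.3  85.1] F rack [-0.4 -0.2 -0.2] toolx in rack deg -89.95344803328497
need tool mm [44.3 -1.6  1. ]
```

Emit:
{"method": "jog_arm", "body": {"increments": "0 5 0 0 0; 0 10 0 0 0; 0 15 0 0 0; 0 20 0 0 0; 0 25 0 0 0"}}

```text
time_s: 6.47
tool_pos: [0.6192, 0.1044, 0.0844]
ee_rot: [3.141, 0.0, 3.085]
wrist_force: [1.5, 0.4, -0.1]
opening: 0.0
grasp_force: 0.9
```

Emit:
{"method": "jog_arm", "body": {"increments": "0 4 0 0 0; 0 8 0 0 0; 0 12 0 0 0; 0 15 0 0 0; 0 18 0 0 0"}}

```text
time_s: 6.88
tool_pos: [0.6013, 0.1054, 0.0843]
ee_rot: [-3.142, -0.0, 3.085]
wrist_force: [2.0, 0.3, 1.7]
opening: -0.003
grasp_force: 0.8
```

```bash
python3 -c "
from h import *;st([-.078,.105,.084])"
```

```text
t 6.8833 rack mm [-79.5 106.4  84.3] F rack [-0.4  2.   1.7] toolx in rack deg -89.95325617363224
need tool mm [ 1.4 -1.5  0.3]
```

Still sliding at 2 N; I'm creeping on to the end stop.

Emit:
{"method": "jog_arm", "body": {"increments": "0 1 0 0 0; 0 2 0 0 0; 0 3 0 0 0; 0 4 0 0 0"}}

```text
time_s: 7.22
tool_pos: [0.6003, 0.1055, 0.0846]
ee_rot: [3.141, 0.005, 3.084]
wrist_force: [13.6, -1.5, -8.4]
opening: -0.001
grasp_force: 6.7
```

The force rises to about 14 N, so the catch is against its stop. I'm retreating and checking.

Emit:
{"method": "jog_arm", "body": {"increments": "0 -5 0 0 0; 0 -25 0 0 0; 0 -55 0 0 0; 0 -70 0 -30 0; 0 -70 0 -70 0"}}

```text
time_s: 7.63
tool_pos: [0.6674, 0.1005, 0.1509]
ee_rot: [-3.139, -0.007, 3.084]
wrist_force: [0.6, 0.3, 0.7]
opening: 0.003
grasp_force: 0.0
```

Emit:
{"method": "jog_arm", "body": {"increments": "0 0 0 -10 0; 0 0 0 -10 0; 0 0 0 -10 0; 0 0 0 -10 0"}}

```text
time_s: 7.97
tool_pos: [0.6663, 0.1016, 0.1631]
ee_rot: [-3.141, -0.003, 3.085]
wrist_force: [0.5, 1.0, 0.1]
opening: -0.0
grasp_force: 0.0
```

```bash
python3 w.py pics/w3.png
```

```text
t 7.9667 rack mm [-79.5 171.5 163.1] F rack [-1.1  0.4  0.1] toolx in rack deg -89.94062951609094
need tool mm [-0.7 -1.4 79.1]
board 9170 [0.0347 0.0399] slopes [-0.0005  0.0033] z 0.07442315135171479
mid x range [-0.0604  0.1064]
rail z 3366 0.06055919967562806
knob 593 [-0.0793  0.0855]
```

View pics/w3.png

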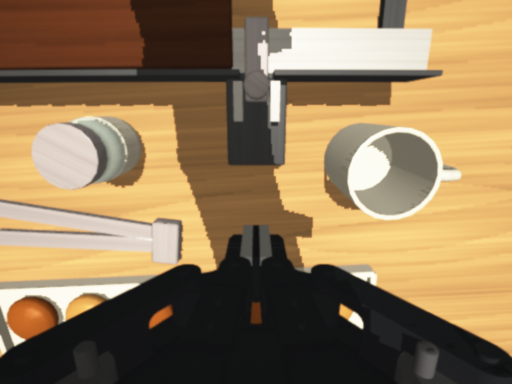

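The picture shows the catch bar lying across the rail behind the board's back edge, with the knob at (256,85), about 42–45 mm across. The board is flat and the other things haven't moved. Handing in.

```bash
python3 -c "
from rig import arm;print(arm.hand_in())"
```

```text
the job is handed in; nothing more can be done
None
```

The board is seated flat in the notches, the catch is pushed across to its stop behind it, nothing else was disturbed as far as the pictures show, and the job was handed in at about 8 s, with no verdict shown.

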